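# Clear a shoe-tree thread: tap forward, back, then to depth

## Task

Clear the thread in the shoe-tree heel that has the green-handled tap: turn the green handle clockwise until its white nose is at the yellow mark, turn it back to the white mark to ease it, then clockwise again to the red mark, pausing for about half a second at the yellow and at the white, and let go. Leave the black-handled tap, which is already at depth, as it is, and do not knock the ceramic bell.

Things in the scene. Friction and masses are not known exactly. Their poses are not given: they have to be found in the camera images.
- green_tap (a joint): Turn of the green tap in rad, clockwise from above positive. Marks on the grey dial below it (112 mm across), met clockwise: white at 0.4, yellow 0.8, red (full depth) 1.2; the handle's white nose points at them. Starts between -0.2 and 0.1, before all three. Friction about 0.06 N m, stays where left, stops at -0.3 and 1.7. The tap sinks 2 mm per rad forward and rises going back.
- green_grip (a point): Centre of the green winged handle, on its upright turning axis, 107 mm above the bench at joint 0: a bar 66 long (x, level; the white nose is the +x end), 14 thick (y), 30 mm high (z up). Below it a 10 mm shank, a 24 mm brass boss (top 37 mm below this point) and the dial (45 mm below). The holder with its white shoe-tree heel is fixed to the bench; its place and heading vary.
- black_tap (a joint): Angle in rad of the second tap, the one with a black handle, in a like holder with a like dial; it stands already at its red mark (about 1.2, clockwise positive). It must not be turned.
- bell: Small blue glazed ceramic bell standing loose on the bench between the two holders, 56 mm across, 72 mm high, 0.12 kg; origin at the centre of its underside, z up.

How it is judged:
By the outcome, as a careful person would: the job done as asked, in the order asked, and still so for the second after the job is handed in, with the robot touching nothing.
It also fails if it takes over 42 s, if anything falls off the work surface, if the arm or the gripper's body presses on something with over 40 N, if the wrist force passes 120 N, or if a joint passes its speed limit or range.

## Robot

A 6-joint arm with a two-finger parallel gripper is mounted at the origin on the work surface. World frame = base frame: x ahead of the robot, y to its left, z up, the work surface at z = 0. Lengths are in m, angles in degrees, forces in N, time in s.
With the tool pointing down it reaches from about 0.3 to 0.95 m from the base axis. Payload 3.1 kg.
Tool frame: the origin (TCP) lies midway between the tips of the shut fingers; the grasp point (between the pads) lies 19 mm behind it; z points along the fingers, y is the direction in which the jaws open and shut (so a half turn about z gives the same grasp; the last joint's range is limited). The gripper opens to 85 mm and grips with 20 to 120 N. Pads are 22 mm wide; open, the fingers measure 114 mm over their backs; the gripper's body (76 mm by 85 mm) begins 54 mm behind the grasp point. The pads swing forward as they close: fully open they stand 13 mm farther back than shut.
Start: joints at [64.59, 17.653, 93.61, -0, 68.738, -3.994], TCP at [0.228, 0.582, 0.199] pointing down, gripper open.
Joint ranges: [-175.34, 175.34], [-45.06, 112.39], [2.9, 150.54], [-68.45, 248.45], [3.09, 151.38], [-168.51, 168.51]. Speed limits (degrees/s): [159.86, 159.86, 180, 180, 180, 180].

## Interface

Orientations are given as a 3x3 rotation matrix whose columns are the frame's x, y, z axes.
In Python, from workcell import bot gives the robot as it stands.
- The arm moves only by the tool jog_arm, never from a script. Its argument "series" is a list of rows, each an object of numbers: "rx", "ry", "rz": the turn, a rotation vector about the tool's x, y, z in degrees; "tx", "ty", "tz": the shift along the tool's x, y, z in m; "gripper": the opening, from -1 (shut) to 1 (fully open). In form: [{"rx": .., "ry": .., "rz": .., "tx": .., "ty": .., "tz": .., "gripper": ..}, ...]. A call has 1 to 5 rows; each row is the pose to reach, as a shift and turn from the pose commanded when the call began, along the tool's axes at that moment; what a row does not reach only later rows make up. A row lasts 1/10 s, in which the tool goes at most 50 mm and 8.59 degrees, less where a joint would pass 70% of its speed; a pose out of reach is approached as far as the arm can. A call with a gripper value outside its range is refused whole. The fingers move at their own pace and stop on an object; the grip force is fixed at half the most. Time passes only in rows, so rows that repeat a pose let the fingers close. It gives the time, the measured TCP pose, the force and the opening at its end, in the units of the state.
- bot.get_obs(): the state, without advancing time (a new reading comes with each control period).
- bot.get_image(name): name is "side" or "top" or "wrist"; returns a dict with "frame" (480x640x3 uint8, red, green, blue), "vfov" (degrees; the focal length in pixels is half the picture's height over the tangent of half this angle, whatever the lens; pixels are square), "cx", "cy" (the principal point, pixels), "dist_coeffs" ([k1, k2, p1, p2, k3] as OpenCV has them; the pictures are not rectified), "R" (3x3) and "t" (3): a world point X has camera coordinates R X + t; the wrist camera has in their place "T_tool_cam" (4x4, takes a point from camera to tool coordinates, whose origin is the TCP and whose axes are the flange's). Camera axes: x right, y down, z forward; pixel columns grow to the right and rows downward; lengths in m; the calibration is good to about 2 mm. A picture is of the moment at which its call begins: read the wrist's pose just before it. There is no depth.
- bot.sign_off(): hands the job in, once; it reports no verdict.
The state is a dict: "t": time; "joint_pos": joint angles; "qvel": joint speeds; "effort": joint torques, N m; "tcp_pos": TCP position; "ee_rot": TCP orientation; "contact_force": force on the tool from outside, world axes, zero at the start; "ft_torque": the same for the moment, N m; "width": opening from 0.0 (shut) to 1.0 (fully open).
Only numpy, scipy, OpenCV 4.12 (cv2) and the standard library are available. Lean on these libraries where they do the work, as an engineer would, in place of code of your own. Each camera call takes 0.05 s, during which the arm holds its last target. There are 200 camera calls.

## Working session

There is one attempt and no reset: what is moved stays moved. The work goes in short steps, Python scripts to look and compute and a tool call to move; the robot and the scene stay as the last step left them, time stands still between calls to the robot, and variables do not carry over. Pictures are saved under pics/ and viewed, about 8 in all and at most 12, crops included, and the job is handed in when it is done.

Besides the shell and the picture viewer there is one more tool, called after ">>>" as name(argument=value, ...), one argument or row to a line, values as JSON. jog_arm: Moves the arm, as the interface text tells. Its arguments: {"type":"object","properties":{"series":{"type":"array"}},"required":["series"]}

```bash
mkdir -p pics; cat > h.py <<'E'
import numpy as np, cv2
from workcell import bot
def cam(im):
    f=240/np.tan(np.radians(im["vfov"]/2)); K=np.array([[f,0,im["cx"]],[0,f,im["cy"]],[0,0,1.]])
    return K,np.array(im["dist_coeffs"],float)
def RT(im,o=None):
    if "R" in im: return np.array(im["R"]),np.array(im["t"])
    T=np.eye(4);T[:3,:3]=o["ee_rot"];T[:3,3]=o["tcp_pos"];W=np.linalg.inv(T@np.array(im["T_tool_cam"]));return W[:3,:3],W[:3,3]
def onz(im,px,z,o=None):
    K,d=cam(im);R,t=RT(im,o);u=cv2.undistortPoints(np.array(px,float).reshape(-1,1,2),K,d).reshape(-1,2)
    r=np.c_[u,np.ones(len(u))]@R;c=-R.T@t
    return c+r*((z-c[2])/r[:,2])[:,None]
def proj(im,X,o=None):
    K,d=cam(im);R,t=RT(im,o);return cv2.projectPoints(np.array(X,float).reshape(-1,1,3),cv2.Rodrigues(R)[0],t,K,d)[0].reshape(-1,2)
def save(im,n,box=None,s=1):
    f=im["frame"][...,::-1]
    if box: x,y,w,h=box;f=f[y:y+h,x:x+w]
    cv2.imwrite("pics/"+n+".png",cv2.resize(f,None,fx=s,fy=s,interpolation=cv2.INTER_CUBIC))
E
python3 - <<'E'
from h import *
import pickle
o=bot.get_obs();print(o)
ims={n:bot.get_image(n) for n in("top","wrist","side")}
pickle.dump((o,ims),open("a.pkl","wb"))
save(ims["top"],"top1");save(ims["wrist"],"wr1")
for n in("top","side"):print(n,-np.array(ims[n]["R"]).T@ims[n]["t"])
E
```

```text
{'t': 0.0, 'joint_pos': array([ 6.45902920e+01,  1.77055740e+01,  9.36916980e+01,  1.25387585e-03,
        6.87368426e+01, -3.99345555e+00]), 'qvel': array([ 0.01986537, -0.00949292, -0.08126297, -0.0485987 ,  0.00805574,
        0.05434065]), 'effort': array([ 9.49226234e-06, -4.15245223e+01, -2.76668483e+01, -7.34862556e-05,
        1.01156221e-02, -5.05838305e-07]), 'tcp_pos': array([0.22783793, 0.58101018, 0.19801744]), 'ee_rot': array([[-9.30949278e-01,  3.65147089e-01, -1.02280569e-03],
       [ 3.65148475e-01,  9.30946915e-01, -2.10555237e-03],
       [ 1.83341481e-04, -2.33363840e-03, -9.99997260e-01]]), 'contact_force': array([ 0.35736267, -0.70876768, -0.09632144]), 'ft_torque': array([-0.016242  ,  0.03631393,  0.06448851]), 'width': 1.001046034834549}
top [0.41629391 0.01425275 0.83015788]
side [0.20384098 0.4497633  0.73353516]
```

View pics/top1.png

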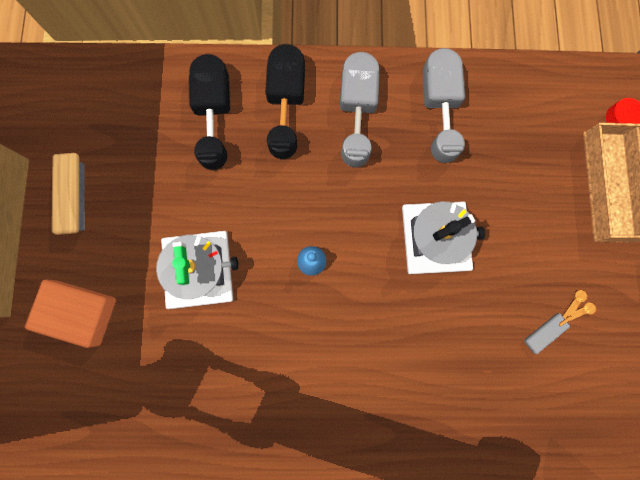

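The top view shows the green handle around (181,265), the bell at (312,261) and the black tap at (455,228).

```bash
python3 - <<'E'
from h import *
import pickle
o,ims=pickle.load(open("a.pkl","rb"))
im=ims["top"];save(im,"top2",(130,210,110,110),6)
print(onz(im,[(181,265)],.12),onz(im,[(312,261)],.06),onz(im,[(455,228)],.12),onz(im,[(70,313),(68,193),(20,220)],.04))
s=ims["side"];p=proj(s,onz(im,[(181,265)],.12))[0];print(p, im["R"])
save(s,"side1")
E
```

```text
[[0.48542779 0.22450065 0.12      ]] [[0.50020665 0.01730634 0.06      ]] [[ 0.54930528 -0.21419042  0.12      ]] [[0.40780701 0.43638442 0.04      ]
 [0.62203602 0.46109137 0.04      ]
 [0.57136654 0.54300806 0.04      ]]
[266.03085465 331.03925624] [[ 0.00685583 -0.99985057  0.01586932]
 [-0.98615252 -0.00938986 -0.16557485]
 [ 0.16569912 -0.01451441 -0.98606954]]
```

View pics/top2.png

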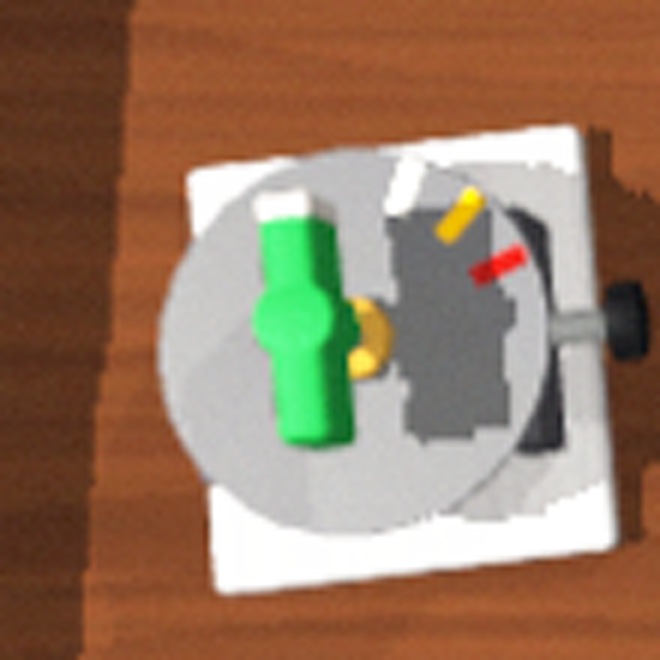

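View pics/side1.png

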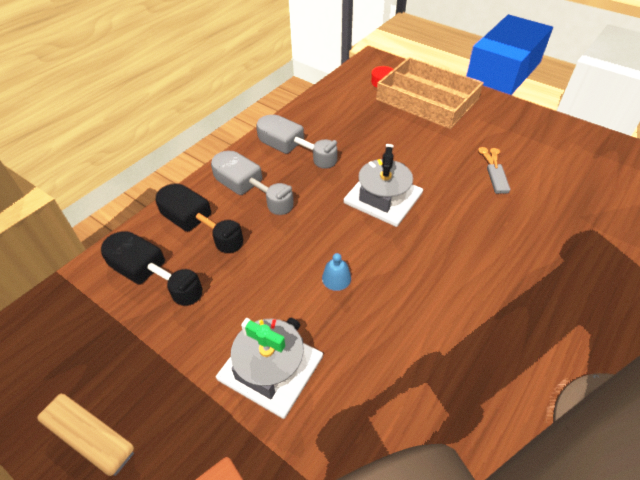

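```bash
python3 - <<'E'
from h import *
import pickle
o,ims=pickle.load(open("a.pkl","rb"))
im=ims["top"]
P=lambda L:[(130+x/6-.4,210+y/6-.4) for x,y in L]
c=onz(im,P([(353,342)]),.062)[0];print("dial",c)
e=onz(im,P([(160,342),(547,342),(353,150),(353,535)]),.062);print("diam",np.linalg.norm(e[0]-e[1]),np.linalg.norm(e[2]-e[3]))
h=onz(im,P([(292,318),(281,197),(308,435)]),.122);print("handle",h)
ang=lambda v:np.degrees(np.arctan2(v[1],v[0]))
print("handle heading",ang(h[1]-h[2]))
m=onz(im,P([(405,185),(460,216),(498,266)]),.0625)
print("marks",[ang(x-c) for x in m],[np.linalg.norm(x-c) for x in m])
print("tool y heading",ang(o["ee_rot"][:,1]),"x",ang(o["ee_rot"][:,0]))
E
```

```text
dial [0.48844726 0.22878996 0.062     ]
diam 0.11042299455670752 0.1102827162315266
handle [[0.48899591 0.22844701 0.122     ]
 [0.52119239 0.23325779 0.122     ]
 [0.4583179  0.22247937 0.122     ]]
handle heading 9.727516976774403
marks [np.float64(-15.533940911703485), np.float64(-38.33538883000314), np.float64(-61.29245858420985)] [np.float64(0.04711399475360315), np.float64(0.04656929111953545), np.float64(0.046139904290240036)]
tool y heading 68.5833037260224 x 158.58327921180012
```

>>> jog_arm(
  series=[
    {"tx": -0.03,"ty": -0.02},
    {"tx": -0.07,"ty": -0.044},
    {"tx": -0.11,"ty": -0.069},
    {"tx": -0.15,"ty": -0.094},
    {"tx": -0.185,"ty": -0.116},
  ],
)

```text
invalid input at $.series[0]: expected keys rx, ry, rz, tx, ty, tz, gripper
```

>>> jog_arm(
  series=[
    {"tx": -0.04,"ty": -0.025},
    {"tx": -0.08,"ty": -0.05},
    {"tx": -0.12,"ty": -0.075},
    {"tx": -0.155,"ty": -0.097},
    {"tx": -0.186,"ty": -0.1166},
  ],
)

```text
invalid input at $.series[0]: expected keys rx, ry, rz, tx, ty, tz, gripper
```

>>> jog_arm(
  series=[
    {"rz": -8},
    {"rz": -16},
    {"rz": -24},
    {"rz": -31},
    {"rz": -31},
  ],
)

```text
invalid input at $.series[0]: expected keys rx, ry, rz, tx, ty, tz, gripper
```

```bash
python3 - <<'E'
from h import *
o=bot.get_obs();im=bot.get_image("wrist");save(im,"wr2")
print(o["t"],o["tcp_pos"],o["ee_rot"],o["joint_pos"],o["contact_force"],o["ft_torque"])
print(proj(im,[[.4885,.2288,.122],[.4885,.2288,.062]],o))
import pickle;pickle.dump((o,im),open("b.pkl","wb"))
E
```

```text
0.15 [0.2279428  0.581207   0.19829976] [[-9.30949149e-01  3.65148026e-01 -7.75178839e-04]
 [ 3.65148828e-01  9.30947714e-01 -1.63933394e-03]
 [ 1.23051417e-04 -1.80919218e-03 -9.99998356e-01]] [ 6.45901063e+01  1.76952130e+01  9.36712777e+01 -1.98868917e-04
  6.87374078e+01 -3.99308549e+00] [0.44751971 0.59791968 0.76612932] [ 0.0197919  -0.00353914 -0.01892774]
[[ 83.59460505 607.27917204]
 [109.51320039 552.72366729]]
```

View pics/wr2.png

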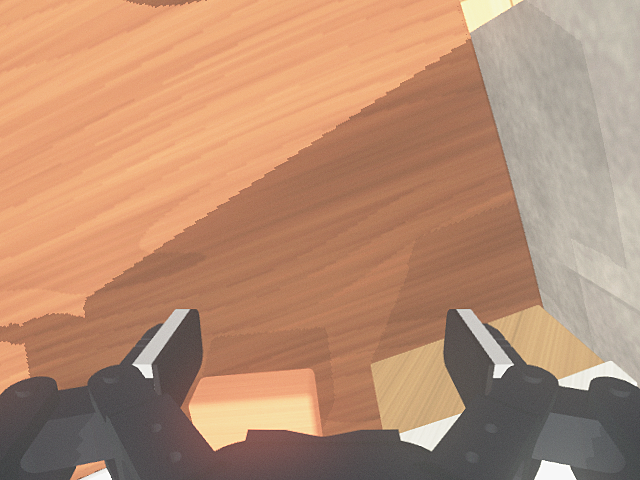

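The rows need every key, so nothing moved. The picture only shows the start view, with low blocks beside the fingers. I'll resend with all keys and rise a little on the way.

>>> jog_arm(
  series=[
    {"rx": 0,"ry": 0,"rz": 0,"tx": -0.02,"ty": -0.012,"tz": -0.03,"gripper": 1},
    {"rx": 0,"ry": 0,"rz": 0,"tx": -0.06,"ty": -0.037,"tz": -0.04,"gripper": 1},
    {"rx": 0,"ry": 0,"rz": 0,"tx": -0.1,"ty": -0.062,"tz": -0.04,"gripper": 1},
    {"rx": 0,"ry": 0,"rz": 0,"tx": -0.14,"ty": -0.088,"tz": -0.04,"gripper": 1},
    {"rx": 0,"ry": 0,"rz": 0,"tx": -0.18,"ty": -0.113,"tz": -0.04,"gripper": 1},
  ],
)

```text
t: 0.7
tcp_pos: [0.3552, 0.4093, 0.2393]
ee_rot: [[-0.931, 0.364, 0.0], [0.364, 0.931, 0.0], [-0.0, 0.0, -1.0]]
contact_force: [1.2, -0.4, 0.0]
width: 0.995
```

>>> jog_arm(
  series=[
    {"rx": 0,"ry": 0,"rz": 0,"tx": -0.04,"ty": -0.025,"tz": 0,"gripper": 1},
    {"rx": 0,"ry": 0,"rz": 0,"tx": -0.08,"ty": -0.05,"tz": 0,"gripper": 1},
    {"rx": 0,"ry": 0,"rz": 0,"tx": -0.12,"ty": -0.075,"tz": 0,"gripper": 1},
    {"rx": 0,"ry": 0,"rz": 0,"tx": -0.16,"ty": -0.1,"tz": 0,"gripper": 1},
    {"rx": 0,"ry": 0,"rz": 0,"tx": -0.191,"ty": -0.12,"tz": 0,"gripper": 1},
  ],
)

```text
t: 1.2
tcp_pos: [0.4898, 0.2271, 0.2393]
ee_rot: [[-0.931, 0.366, 0.0], [0.366, 0.931, -0.0], [-0.001, -0.0, -1.0]]
contact_force: [0.8, -0.3, 0.3]
width: 0.996
```

>>> jog_arm(
  series=[
    {"rx": 0,"ry": 0,"rz": -8,"tx": 0,"ty": 0,"tz": 0,"gripper": 1},
    {"rx": 0,"ry": 0,"rz": -16,"tx": 0,"ty": 0,"tz": 0,"gripper": 1},
    {"rx": 0,"ry": 0,"rz": -24,"tx": 0,"ty": 0,"tz": 0,"gripper": 1},
    {"rx": 0,"ry": 0,"rz": -31,"tx": 0,"ty": 0,"tz": 0,"gripper": 1},
    {"rx": 0,"ry": 0,"rz": -31,"tx": 0,"ty": 0,"tz": 0,"gripper": 1},
  ],
)

```text
t: 1.7
tcp_pos: [0.4884, 0.2293, 0.239]
ee_rot: [[-0.986, -0.166, -0.0], [-0.166, 0.986, -0.0], [0.0, -0.0, -1.0]]
contact_force: [0.2, -0.3, 0.1]
width: 1.003
```

```bash
python3 - <<'E'
from h import *
o=bot.get_obs();im=bot.get_image("wrist");save(im,"wr3")
print(o["t"],o["tcp_pos"],o["ee_rot"],o["joint_pos"],o["contact_force"],o["ft_torque"])
print(proj(im,[[.4885,.2288,.122],[.4885,.2288,.062]],o))
import pickle;pickle.dump((o,im),open("b.pkl","wb"))
E
```

```text
1.7 [0.48838654 0.22927546 0.23902678] [[-9.86117850e-01 -1.66046249e-01 -4.78951504e-04]
 [-1.66046194e-01  9.86117964e-01 -1.52801638e-04]
 [ 4.97674820e-04 -7.11523478e-05 -9.99999874e-01]] [ 2.05224498e+01  6.15950062e+00  1.02743164e+02  1.50192157e-03
  7.11261048e+01 -7.90360541e+01] [ 0.22447534 -0.3007872   0.09889378] [ 0.01448996 -0.00617487 -0.0442932 ]
[[321.43987624 224.43174791]
 [321.65528966 208.13959181]]
```

View pics/wr3.png

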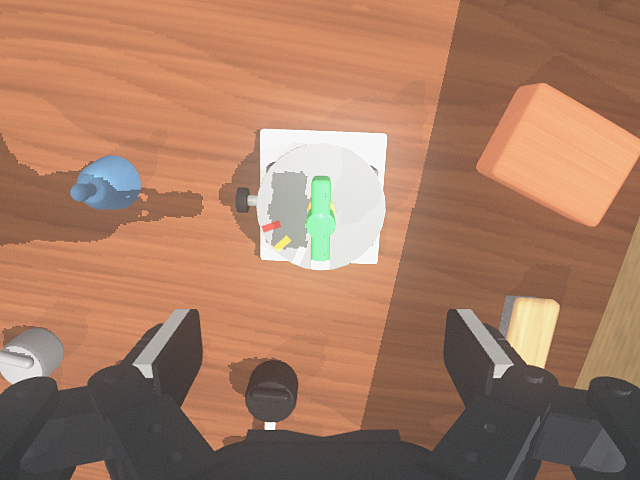

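The handle is at (321,223) and the dial centre at (321,207). Both match the prediction within 1 px, and the jaws are square to the bar. Next I descend and close.

>>> jog_arm(
  series=[
    {"rx": 0,"ry": 0,"rz": 0,"tx": 0,"ty": 0,"tz": 0.03,"gripper": 1},
    {"rx": 0,"ry": 0,"rz": 0,"tx": 0,"ty": 0,"tz": 0.07,"gripper": 1},
    {"rx": 0,"ry": 0,"rz": 0,"tx": 0,"ty": 0,"tz": 0.11,"gripper": 1},
    {"rx": 0,"ry": 0,"rz": 0,"tx": 0,"ty": 0,"tz": 0.14,"gripper": 1},
    {"rx": 0,"ry": 0,"rz": 0,"tx": 0,"ty": 0,"tz": 0.149,"gripper": 0.5},
  ],
)

```text
t: 2.25
tcp_pos: [0.4851, 0.2282, 0.0864]
ee_rot: [[-0.986, -0.165, -0.007], [-0.165, 0.986, -0.003], [0.008, -0.002, -1.0]]
contact_force: [0.5, 0.1, 0.3]
width: 0.86
```

>>> jog_arm(
  series=[
    {"rx": 0,"ry": 0,"rz": 0,"tx": 0,"ty": 0,"tz": 0,"gripper": -0.3},
    {"rx": 0,"ry": 0,"rz": 0,"tx": 0,"ty": 0,"tz": 0,"gripper": -0.5},
    {"rx": 0,"ry": 0,"rz": 0,"tx": 0,"ty": 0,"tz": 0,"gripper": -1},
    {"rx": 0,"ry": 0,"rz": 0,"tx": 0,"ty": 0,"tz": 0,"gripper": -1},
    {"rx": 0,"ry": 0,"rz": 0,"tx": 0,"ty": 0,"tz": 0,"gripper": -1},
  ],
)

```text
t: 2.75
tcp_pos: [0.4895, 0.2298, 0.0916]
ee_rot: [[-0.986, -0.166, 0.002], [-0.166, 0.986, 0.001], [-0.002, 0.0, -1.0]]
contact_force: [0.8, 0.2, -0.0]
width: 0.002
```

>>> jog_arm(
  series=[
    {"rx": 0,"ry": 0,"rz": 0,"tx": 0,"ty": 0,"tz": 0,"gripper": -1},
    {"rx": 0,"ry": 0,"rz": 0,"tx": 0,"ty": 0,"tz": 0,"gripper": -1},
    {"rx": 0,"ry": 0,"rz": 0,"tx": 0,"ty": 0,"tz": 0,"gripper": -1},
    {"rx": 0,"ry": 0,"rz": 0,"tx": 0,"ty": 0,"tz": 0,"gripper": -1},
    {"rx": 0,"ry": 0,"rz": 0,"tx": 0,"ty": 0,"tz": 0,"gripper": -1},
  ],
)

```text
t: 3.25
tcp_pos: [0.4885, 0.2294, 0.0902]
ee_rot: [[-0.986, -0.166, -0.0], [-0.166, 0.986, -0.0], [0.0, -0.0, -1.0]]
contact_force: [-0.4, 0.3, 1.0]
width: 0.003
```

Width 0 means the jaws shut without the bar between them, so I need to look.

```bash
python3 - <<'E'
from h import *
o=bot.get_obs();im=bot.get_image("side");w=bot.get_image("wrist")
a=cv2.resize(im["frame"][270:430,190:350],(480,480));b=w["frame"]
cv2.imwrite("pics/c1.png",cv2.resize(np.hstack([a,b]),(800,343))[...,::-1])
print(o["width"],o["contact_force"],o["ft_torque"],o["tcp_pos"])
E
```

```text
0.0034511636235300064 [-0.42435602  0.30334432  1.01555894] [ 0.00083187  0.02379038 -0.06525315] [0.48845695 0.22941206 0.09015627]
```

View pics/c1.png

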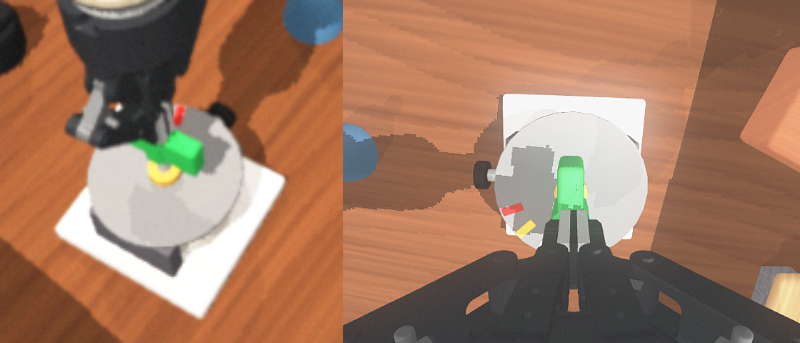

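```bash
python3 - <<'E'
from h import *
o=bot.get_obs();w=bot.get_image("wrist");s=bot.get_image("side")
a=cv2.resize(w["frame"][200:440,200:440],(590,590),interpolation=2)
b=cv2.resize(s["frame"][300:360,225:285],(590,590),interpolation=2)
cv2.imwrite("pics/c2.png",cv2.resize(np.hstack([a,b]),(800,400))[...,::-1])
R=np.array(o["ee_rot"]);p=np.array(o["tcp_pos"])
print("tcp in wrist",proj(w,[p,p-R[:,2]*.019,p+R[:,1]*.007,p-R[:,1]*.007],o), proj(s,[p,p-R[:,2]*.019]))
E
```

```text
tcp in wrist [[321.72118054 285.11773057]
 [321.61152151 302.60293582]
 [337.24890511 285.10189457]
 [306.19467857 285.12472038]] [[264.29898195 342.378543  ]
 [262.94911704 336.05496012]]
```

View pics/c2.png

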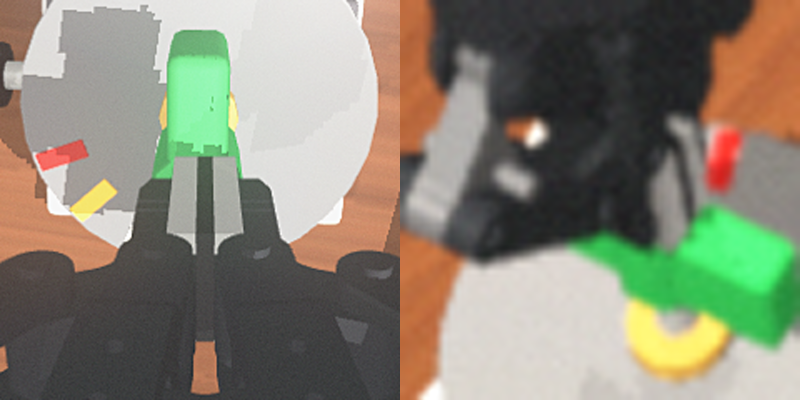

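```bash
python3 - <<'E'
from h import *
import pickle
o=bot.get_obs();w=bot.get_image("wrist")
R=np.array(o["ee_rot"]);p=np.array(o["tcp_pos"])
T=lambda L:[p+R@np.array(q) for q in L]
print("cam",np.round(w["T_tool_cam"],3))
print("open tips +-x",proj(w,T([(.011,.0425,-.013),(-.011,.0425,-.013)]),o))
print("shut tips +-x",proj(w,T([(.011,0,0),(-.011,0,0),(.011,0,-.03),(.011,.007,-.03)]),o))
c=np.array([.4885,.2288,.107]);a=np.radians(9.7);u=np.array([np.cos(a),np.sin(a),0]);n=np.array([-u[1],u[0],0])
B=[c+i*.033*u+j*.007*n+k*.015*np.array([0,0,1]) for i in(-1,1) for j in(-1,1) for k in(-1,1)]
f=w["frame"].copy();q=proj(w,B,o).round(0);print(q.tolist())
E
```

```text
cam [[-0.001 -0.961 -0.276  0.07 ]
 [ 1.    -0.001 -0.001  0.001]
 [ 0.    -0.276  0.961 -0.174]
 [ 0.     0.     0.     1.   ]]
open tips +-x [[424.04354022 271.8967445 ]
 [420.43001403 319.95440452]]
shut tips +-x [[321.68246237 261.9945788 ]
 [321.75903227 307.44611412]
 [321.48636058 287.78393559]
 [340.20707045 287.76362602]]
[[303.0, 214.0], [300.0, 232.0], [336.0, 214.0], [339.0, 232.0], [306.0, 352.0], [303.0, 391.0], [336.0, 351.0], [338.0, 390.0]]
```

The wrist view puts the visible fingertips about 35 mm behind the stated TCP. That is 14 mm more when open, which matches the swing. So the jaws closed just above the bar. I'll open, go down about 30 mm while watching the force, and close again.

>>> jog_arm(
  series=[
    {"rx": 0,"ry": 0,"rz": 0,"tx": 0,"ty": 0,"tz": 0,"gripper": 0.5},
    {"rx": 0,"ry": 0,"rz": 0,"tx": 0,"ty": 0,"tz": 0,"gripper": 0.5},
    {"rx": 0,"ry": 0,"rz": 0,"tx": 0,"ty": 0,"tz": 0,"gripper": 0.5},
    {"rx": 0,"ry": 0,"rz": 0,"tx": 0,"ty": 0,"tz": 0.005,"gripper": 0.5},
    {"rx": 0,"ry": 0,"rz": 0,"tx": 0,"ty": 0,"tz": 0.01,"gripper": 0.5},
  ],
)

```text
t: 4.0
tcp_pos: [0.4886, 0.2295, 0.08]
ee_rot: [[-0.986, -0.166, 0.0], [-0.166, 0.986, 0.0], [-0.0, 0.0, -1.0]]
contact_force: [0.7, -0.3, 0.1]
width: 0.749
```

>>> jog_arm(
  series=[
    {"rx": 0,"ry": 0,"rz": 0,"tx": 0,"ty": 0,"tz": 0.005,"gripper": 0.5},
    {"rx": 0,"ry": 0,"rz": 0,"tx": 0,"ty": 0,"tz": 0.01,"gripper": 0.5},
    {"rx": 0,"ry": 0,"rz": 0,"tx": 0,"ty": 0,"tz": 0.01,"gripper": 0.5},
    {"rx": 0,"ry": 0,"rz": 0,"tx": 0,"ty": 0,"tz": 0.01,"gripper": 0.5},
    {"rx": 0,"ry": 0,"rz": 0,"tx": 0,"ty": 0,"tz": 0.01,"gripper": 0.5},
  ],
)

```text
t: 4.5
tcp_pos: [0.4887, 0.2296, 0.0704]
ee_rot: [[-0.986, -0.167, 0.0], [-0.167, 0.986, 0.0], [-0.0, 0.0, -1.0]]
contact_force: [-0.3, 0.0, 0.0]
width: 0.749
```

```bash
python3 - <<'E'
from h import *
o=bot.get_obs();w=bot.get_image("wrist");s=bot.get_image("side")
a=cv2.resize(w["frame"][180:480,170:470],(590,590),interpolation=2)
b=cv2.resize(s["frame"][290:370,215:295],(590,590),interpolation=2)
cv2.imwrite("pics/c3.png",cv2.resize(np.hstack([a,b]),(800,400))[...,::-1])
print(o["width"],o["tcp_pos"],o["contact_force"],o["t"])
E
```

```text
0.7492820599284866 [0.48873517 0.22955002 0.07039915] [-0.28837301  0.02891459  0.02296726] 4.5
```

View pics/c3.png

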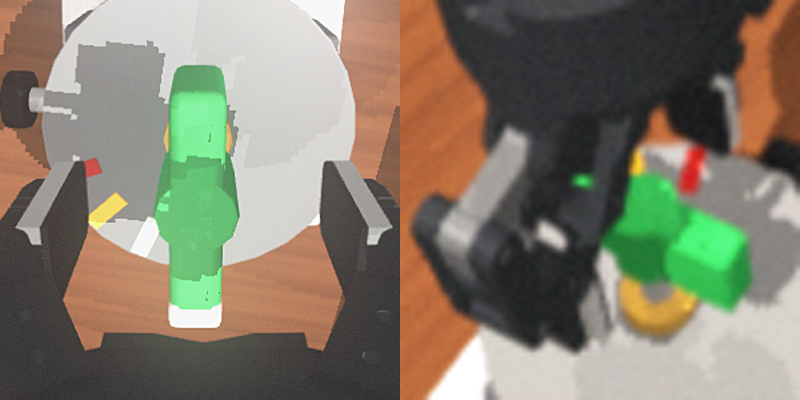

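Hub and bar sit between the open jaws, and the near fingertip in the side view is at about px (254,359). I'll check its height.

```bash
python3 - <<'E'
from h import *
s=bot.get_image("side");o=bot.get_obs()
R=np.array(o["ee_rot"]);p=np.array(o["tcp_pos"])
for y in(.032,.04):
  for z in(.08,.1,.12):
    for x in(-.011,.011):
      q=p+R@[x,y,0];q[2]=z;print(x,y,z,proj(s,[q])[0].round(1))
E
```

```text
-0.011 0.032 0.08 [246.9 360.1]
0.011 0.032 0.08 [259.5 366.5]
-0.011 0.032 0.1 [245.1 353.8]
0.011 0.032 0.1 [258.  360.2]
-0.011 0.032 0.12 [243.2 347.1]
0.011 0.032 0.12 [256.4 353.6]
-0.011 0.04 0.08 [243.9 364.7]
0.011 0.04 0.08 [256.6 371.1]
-0.011 0.04 0.1 [242.  358.4]
0.011 0.04 0.1 [254.9 364.8]
-0.011 0.04 0.12 [240.  351.8]
0.011 0.04 0.12 [253.2 358.3]
```

Side view puts the open tips at z≈0.11, so another 9 mm down is safe, since the boss top is at 0.070.

>>> jog_arm(
  series=[
    {"rx": 0,"ry": 0,"rz": 0,"tx": 0,"ty": 0,"tz": 0.005,"gripper": 0.5},
    {"rx": 0,"ry": 0,"rz": 0,"tx": 0,"ty": 0,"tz": 0.009,"gripper": 0.5},
    {"rx": 0,"ry": 0,"rz": 0,"tx": 0,"ty": 0,"tz": 0.009,"gripper": -0.2},
    {"rx": 0,"ry": 0,"rz": 0,"tx": 0,"ty": 0,"tz": 0.009,"gripper": -0.4},
    {"rx": 0,"ry": 0,"rz": 0,"tx": 0,"ty": 0,"tz": 0.009,"gripper": -0.4},
  ],
)

```text
t: 5.15
tcp_pos: [0.4886, 0.2295, 0.0613]
ee_rot: [[-0.986, -0.166, 0.0], [-0.166, 0.986, -0.0], [-0.0, -0.0, -1.0]]
contact_force: [-0.6, -0.1, 0.2]
width: 0.298
```

>>> jog_arm(
  series=[
    {"rx": 0,"ry": 0,"rz": 0,"tx": 0,"ty": 0,"tz": 0,"gripper": -1},
    {"rx": 0,"ry": 0,"rz": 0,"tx": 0,"ty": 0,"tz": 0,"gripper": -1},
    {"rx": 0,"ry": 0,"rz": 0,"tx": 0,"ty": 0,"tz": 0,"gripper": -1},
    {"rx": 0,"ry": 0,"rz": 0,"tx": 0,"ty": 0,"tz": 0,"gripper": -1},
    {"rx": 0,"ry": 0,"rz": 0,"tx": 0,"ty": 0,"tz": 0,"gripper": -1},
  ],
)

```text
t: 5.65
tcp_pos: [0.4891, 0.2276, 0.0616]
ee_rot: [[-0.986, -0.167, 0.001], [-0.167, 0.986, -0.003], [-0.0, -0.003, -1.0]]
contact_force: [0.7, -5.7, 1.5]
width: 0.151
```

Gripped at about 13 mm. Now the turn to yellow, +48°, easing off the sideways force and following the sink.

>>> jog_arm(
  series=[
    {"rx": 0,"ry": 0,"rz": 3,"tx": 0,"ty": -0.001,"tz": 0.0001,"gripper": -1},
    {"rx": 0,"ry": 0,"rz": 7,"tx": 0,"ty": -0.0015,"tz": 0.0002,"gripper": -1},
    {"rx": 0,"ry": 0,"rz": 11,"tx": 0,"ty": -0.0015,"tz": 0.0004,"gripper": -1},
    {"rx": 0,"ry": 0,"rz": 15,"tx": 0,"ty": -0.0015,"tz": 0.0005,"gripper": -1},
    {"rx": 0,"ry": 0,"rz": 19,"tx": 0,"ty": -0.0015,"tz": 0.0007,"gripper": -1},
  ],
)

```text
t: 6.15
tcp_pos: [0.4891, 0.2278, 0.0609]
ee_rot: [[-0.986, 0.166, 0.001], [0.166, 0.986, -0.0], [-0.001, -0.0, -1.0]]
contact_force: [-0.9, -0.5, 1.5]
width: 0.15
```

>>> jog_arm(
  series=[
    {"rx": 0,"ry": 0,"rz": 4,"tx": 0,"ty": 0,"tz": 0.0001,"gripper": -1},
    {"rx": 0,"ry": 0,"rz": 8,"tx": 0,"ty": 0,"tz": 0.0003,"gripper": -1},
    {"rx": 0,"ry": 0,"rz": 12,"tx": 0,"ty": 0,"tz": 0.0004,"gripper": -1},
    {"rx": 0,"ry": 0,"rz": 15,"tx": 0,"ty": 0,"tz": 0.0005,"gripper": -1},
    {"rx": 0,"ry": 0,"rz": 15,"tx": 0,"ty": 0,"tz": 0.0005,"gripper": -1},
  ],
)

```text
t: 6.65
tcp_pos: [0.4891, 0.228, 0.0604]
ee_rot: [[-0.911, 0.413, 0.001], [0.413, 0.911, 0.0], [-0.001, 0.0, -1.0]]
contact_force: [-0.2, -1.3, 1.3]
width: 0.152
```

```bash
python3 - <<'E'
from h import *
o=bot.get_obs();w=bot.get_image("wrist");s=bot.get_image("top")
a=cv2.resize(w["frame"][150:450,170:470],(400,400),interpolation=2)
b=cv2.resize(s["frame"][220:310,145:235],(400,400),interpolation=2)
cv2.imwrite("pics/c4.png",np.hstack([a,b])[...,::-1])
R=o["ee_rot"];print(o["width"],o["tcp_pos"],o["contact_force"],o["ft_torque"],o["t"],np.degrees(np.arctan2(-R[1][0],-R[0][0])))
E
```

```text
0.15237417315238233 [0.48911037 0.22797612 0.06041682] [-0.19090538 -1.27565458  1.29817579] [-0.08645813 -0.01389478 -0.06098487] 6.65 -24.420071807976342
```

View pics/c4.png

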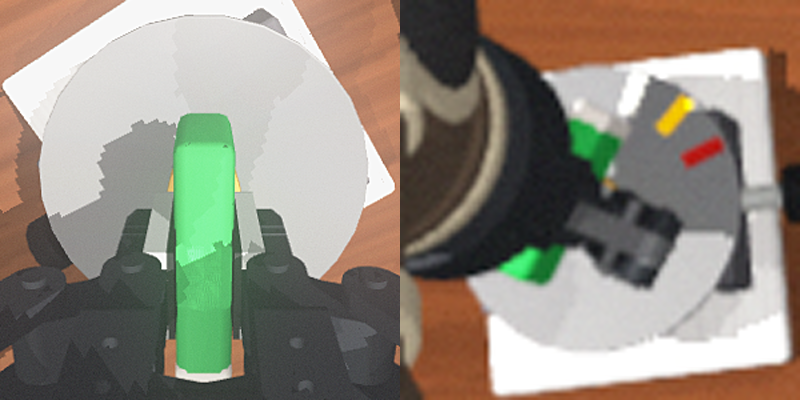

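The bar is firmly in the jaws, turning with them and in line with them. The tool heading is −24.4°, and yellow is at −38.3°. I'll go +14° and pause, then −23° to white and pause.

>>> jog_arm(
  series=[
    {"rx": 0,"ry": 0,"rz": 4,"tx": 0,"ty": 0,"tz": 0.0001,"gripper": -1},
    {"rx": 0,"ry": 0,"rz": 8,"tx": 0,"ty": 0,"tz": 0.0003,"gripper": -1},
    {"rx": 0,"ry": 0,"rz": 11,"tx": 0,"ty": 0,"tz": 0.0004,"gripper": -1},
    {"rx": 0,"ry": 0,"rz": 13,"tx": 0,"ty": 0,"tz": 0.0005,"gripper": -1},
    {"rx": 0,"ry": 0,"rz": 14,"tx": 0,"ty": 0,"tz": 0.0005,"gripper": -1},
  ],
)

```text
t: 7.25
tcp_pos: [0.4892, 0.2281, 0.0599]
ee_rot: [[-0.784, 0.621, 0.001], [0.621, 0.784, 0.0], [-0.0, 0.001, -1.0]]
contact_force: [0.6, 0.1, 1.5]
width: 0.155
```

>>> jog_arm(
  series=[
    {"rx": 0,"ry": 0,"rz": 0,"tx": 0,"ty": 0,"tz": 0,"gripper": -1},
    {"rx": 0,"ry": 0,"rz": 0,"tx": 0,"ty": 0,"tz": 0,"gripper": -1},
    {"rx": 0,"ry": 0,"rz": 0,"tx": 0,"ty": 0,"tz": 0,"gripper": -1},
    {"rx": 0,"ry": 0,"rz": 0,"tx": 0,"ty": 0,"tz": 0,"gripper": -1},
    {"rx": 0,"ry": 0,"rz": 0,"tx": 0,"ty": 0,"tz": 0,"gripper": -1},
  ],
)

```text
t: 7.75
tcp_pos: [0.4892, 0.2281, 0.0599]
ee_rot: [[-0.784, 0.621, 0.001], [0.621, 0.784, 0.0], [-0.0, 0.001, -1.0]]
contact_force: [0.8, -0.4, 4.2]
width: 0.151
```

```bash
python3 - <<'E'
from h import *
o=bot.get_obs();s=bot.get_image("top");w=bot.get_image("wrist")
a=cv2.resize(w["frame"][150:450,170:470],(400,400),interpolation=2)
b=cv2.resize(s["frame"][230:290,155:215],(400,400),interpolation=2)
cv2.imwrite("pics/c5.png",np.hstack([a,b])[...,::-1])
R=o["ee_rot"];print(o["width"],o["tcp_pos"],o["contact_force"],o["ft_torque"],o["t"],np.degrees(np.arctan2(-R[1][0],-R[0][0])))
E
```

```text
0.15065372664899832 [0.48923707 0.22810005 0.05988447] [ 0.80962049 -0.39572319  4.19430504] [-0.03719315 -0.06428156  0.01004001] 7.75 -38.40393513442705
```

View pics/c5.png

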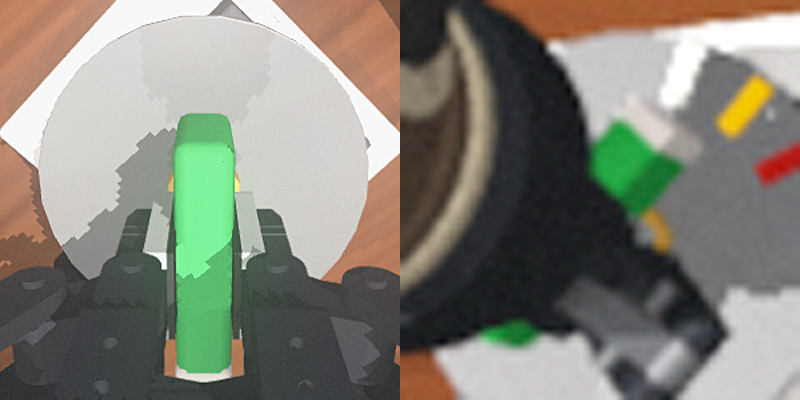

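The nose lines up with the yellow mark: heading −38.4°, and the bar edge is parallel to the mark in the top view. The pause there is done, so now back to white.

>>> jog_arm(
  series=[
    {"rx": 0,"ry": 0,"rz": -5,"tx": 0,"ty": 0,"tz": -0.0002,"gripper": -1},
    {"rx": 0,"ry": 0,"rz": -11,"tx": 0,"ty": 0,"tz": -0.0004,"gripper": -1},
    {"rx": 0,"ry": 0,"rz": -17,"tx": 0,"ty": 0,"tz": -0.0006,"gripper": -1},
    {"rx": 0,"ry": 0,"rz": -21,"tx": 0,"ty": 0,"tz": -0.0008,"gripper": -1},
    {"rx": 0,"ry": 0,"rz": -23,"tx": 0,"ty": 0,"tz": -0.0008,"gripper": -1},
  ],
)

```text
t: 8.35
tcp_pos: [0.4891, 0.2279, 0.0606]
ee_rot: [[-0.965, 0.264, 0.0], [0.264, 0.965, -0.0], [-0.0, 0.0, -1.0]]
contact_force: [0.6, -0.6, 4.2]
width: 0.154
```

>>> jog_arm(
  series=[
    {"rx": 0,"ry": 0,"rz": 0,"tx": 0,"ty": 0,"tz": 0,"gripper": -1},
    {"rx": 0,"ry": 0,"rz": 0,"tx": 0,"ty": 0,"tz": 0,"gripper": -1},
    {"rx": 0,"ry": 0,"rz": 0,"tx": 0,"ty": 0,"tz": 0,"gripper": -1},
    {"rx": 0,"ry": 0,"rz": 0,"tx": 0,"ty": 0,"tz": 0,"gripper": -1},
    {"rx": 0,"ry": 0,"rz": 0,"tx": 0,"ty": 0,"tz": 0,"gripper": -1},
  ],
)

```text
t: 8.85
tcp_pos: [0.4891, 0.2279, 0.0606]
ee_rot: [[-0.964, 0.266, 0.001], [0.266, 0.964, -0.0], [-0.001, -0.0, -1.0]]
contact_force: [0.3, -1.0, 4.8]
width: 0.152
```

>>> jog_arm(
  series=[
    {"rx": 0,"ry": 0,"rz": 0,"tx": 0,"ty": 0,"tz": 0,"gripper": -1},
    {"rx": 0,"ry": 0,"rz": 4,"tx": 0,"ty": 0,"tz": 0.0001,"gripper": -1},
    {"rx": 0,"ry": 0,"rz": 9,"tx": 0,"ty": 0,"tz": 0.0003,"gripper": -1},
    {"rx": 0,"ry": 0,"rz": 14,"tx": 0,"ty": 0,"tz": 0.0005,"gripper": -1},
    {"rx": 0,"ry": 0,"rz": 19,"tx": 0,"ty": 0,"tz": 0.0007,"gripper": -1},
  ],
)

```text
t: 9.35
tcp_pos: [0.4892, 0.2281, 0.06]
ee_rot: [[-0.823, 0.568, 0.001], [0.568, 0.823, 0.0], [-0.001, 0.001, -1.0]]
contact_force: [0.8, -0.9, 5.0]
width: 0.151
```

>>> jog_arm(
  series=[
    {"rx": 0,"ry": 0,"rz": 5,"tx": 0,"ty": 0,"tz": 0.0002,"gripper": -1},
    {"rx": 0,"ry": 0,"rz": 10,"tx": 0,"ty": 0,"tz": 0.0004,"gripper": -1},
    {"rx": 0,"ry": 0,"rz": 15,"tx": 0,"ty": 0,"tz": 0.0005,"gripper": -1},
    {"rx": 0,"ry": 0,"rz": 20,"tx": 0,"ty": 0,"tz": 0.0007,"gripper": -1},
    {"rx": 0,"ry": 0,"rz": 23,"tx": 0,"ty": 0,"tz": 0.0008,"gripper": -1},
  ],
)

```text
t: 9.85
tcp_pos: [0.4894, 0.2283, 0.0592]
ee_rot: [[-0.536, 0.844, 0.001], [0.844, 0.536, 0.0], [-0.0, 0.001, -1.0]]
contact_force: [0.7, 0.2, 5.2]
width: 0.15
```

```bash
python3 - <<'E'
from h import *
o=bot.get_obs()
R=o["ee_rot"];print(o["width"],o["tcp_pos"],o["contact_force"],o["ft_torque"],o["t"],np.degrees(np.arctan2(-R[1][0],-R[0][0])))
E
```

```text
0.14958910643089635 [0.48939282 0.22827669 0.05921008] [0.72632233 0.20978573 5.19536201] [-0.08203949 -0.1086323  -0.00216785] 9.85 -57.595549139844515
```

White was reached at −15.4° with its pause. Last 3.8° to red, settle, then release straight.

>>> jog_arm(
  series=[
    {"rx": 0,"ry": 0,"rz": 2,"tx": 0,"ty": 0,"tz": 0.0001,"gripper": -1},
    {"rx": 0,"ry": 0,"rz": 3.8,"tx": 0,"ty": 0,"tz": 0.0001,"gripper": -1},
    {"rx": 0,"ry": 0,"rz": 3.8,"tx": 0,"ty": 0,"tz": 0.0001,"gripper": -1},
    {"rx": 0,"ry": 0,"rz": 3.8,"tx": 0,"ty": 0,"tz": 0.0001,"gripper": -1},
    {"rx": 0,"ry": 0,"rz": 3.8,"tx": 0,"ty": 0,"tz": 0.0001,"gripper": -1},
  ],
)

```text
t: 10.35
tcp_pos: [0.4894, 0.2283, 0.0591]
ee_rot: [[-0.481, 0.876, 0.001], [0.876, 0.481, 0.001], [-0.0, 0.001, -1.0]]
contact_force: [1.8, -0.0, 4.3]
width: 0.154
```

>>> jog_arm(
  series=[
    {"rx": 0,"ry": 0,"rz": 0,"tx": 0,"ty": 0,"tz": 0,"gripper": -0.5},
    {"rx": 0,"ry": 0,"rz": 0,"tx": 0,"ty": 0,"tz": 0,"gripper": 0},
    {"rx": 0,"ry": 0,"rz": 0,"tx": 0,"ty": 0,"tz": 0,"gripper": 0.4},
    {"rx": 0,"ry": 0,"rz": 0,"tx": 0,"ty": 0,"tz": 0,"gripper": 0.4},
    {"rx": 0,"ry": 0,"rz": 0,"tx": 0,"ty": 0,"tz": 0,"gripper": 0.4},
  ],
)

```text
t: 10.85
tcp_pos: [0.4883, 0.2278, 0.0584]
ee_rot: [[-0.482, 0.876, -0.001], [0.876, 0.482, -0.0], [0.0, -0.001, -1.0]]
contact_force: [0.8, 1.3, -0.5]
width: 0.699
```

>>> jog_arm(
  series=[
    {"rx": 0,"ry": 0,"rz": 0,"tx": 0,"ty": 0,"tz": -0.01,"gripper": 0.4},
    {"rx": 0,"ry": 0,"rz": 0,"tx": 0,"ty": 0,"tz": -0.04,"gripper": 0.4},
    {"rx": 0,"ry": 0,"rz": 0,"tx": 0,"ty": 0,"tz": -0.08,"gripper": 0.4},
    {"rx": 0,"ry": 0,"rz": 0,"tx": 0,"ty": 0,"tz": -0.12,"gripper": 0.4},
    {"rx": 0,"ry": 0,"rz": 0,"tx": 0,"ty": 0,"tz": -0.16,"gripper": 0.4},
  ],
)

```text
t: 11.35
tcp_pos: [0.4886, 0.2279, 0.2211]
ee_rot: [[-0.482, 0.876, 0.001], [0.876, 0.482, 0.0], [-0.0, 0.001, -1.0]]
contact_force: [1.0, 0.5, 0.3]
width: 0.697
```

>>> jog_arm(
  series=[
    {"rx": 0,"ry": 0,"rz": 0,"tx": 0,"ty": 0,"tz": -0.02,"gripper": 0.4},
    {"rx": 0,"ry": 0,"rz": 0,"tx": 0,"ty": 0,"tz": -0.02,"gripper": 0.4},
    {"rx": 0,"ry": 0,"rz": 0,"tx": 0,"ty": 0,"tz": -0.02,"gripper": 0.4},
  ],
)

```text
t: 11.65
tcp_pos: [0.4888, 0.228, 0.2393]
ee_rot: [[-0.481, 0.876, 0.001], [0.876, 0.481, 0.0], [-0.0, 0.001, -1.0]]
contact_force: [-0.9, 0.6, -0.5]
width: 0.702
```

```bash
python3 - <<'E'
from h import *
import pickle
o=bot.get_obs();w=bot.get_image("wrist");s=bot.get_image("side")
pickle.dump((o,w),open("d.pkl","wb"))
a=cv2.resize(w["frame"][130:330,220:420],(400,400),interpolation=2)
b=cv2.resize(s["frame"][120:440,200:520],(400,400),interpolation=2)
cv2.imwrite("pics/c6.png",np.hstack([a,b])[...,::-1])
print(o["width"],o["tcp_pos"],o["contact_force"],o["t"])
E
```

```text
0.7022194221508322 [0.48880121 0.22796938 0.23931584] [-0.89618827  0.59557925 -0.53077936] 11.65
```

View pics/c6.png

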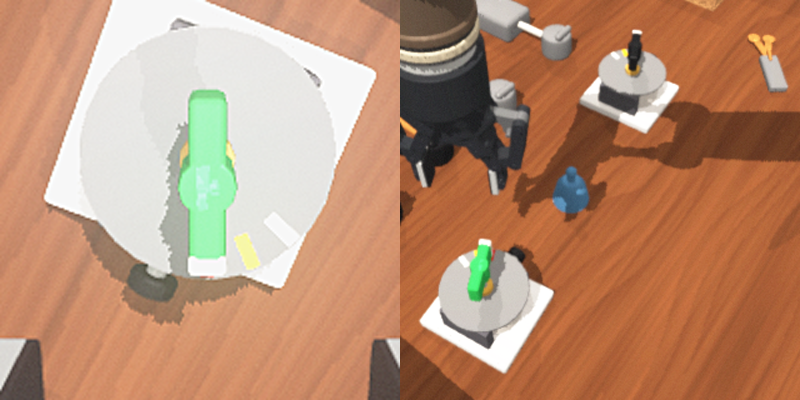

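```bash
python3 - <<'E'
from h import *
import pickle
o,w=pickle.load(open("d.pkl","rb"))
P=lambda L:[(220+x/2-.25,130+y/2-.25) for x,y in L]
ang=lambda v:np.degrees(np.arctan2(v[1],v[0]))
h=onz(w,P([(208,102),(207,262)]),.1195,o);c=onz(w,P([(208,151)]),.062,o)[0];m=onz(w,P([(281,230),(247,251)]),.0625,o)
print(ang(h[1]-h[0]),c,[ang(x-np.array([.4888,.2286,.0625])) for x in m])
E
```

```text
-61.58842905522506 [0.48850963 0.23075877 0.062     ] [np.float64(-16.46283022512603), np.float64(-38.377565188470854)]
```

```bash
python3 -c "
from h import *
print(bot.sign_off())"
```

```text
the job is handed in; nothing more can be done
None
```

The green tap was turned clockwise to yellow, back to white, then clockwise to red. I paused about 0.5 s at yellow and at white, let go, lifted clear and handed in at about 11.7 s.

**Green tap:** tool headings were −38.4° at yellow (mark −38.3°) and −15.4° at white (mark −15.5°). After release the handle measured −61.6° against the red mark at −61.3°. The nose covers the red mark in the last picture.

**Other things:** in the last side picture the bell still stands upright between the holders and the black tap looks unchanged. I checked both by eye only. The highest wrist force I read was about 6 N.

**What disagreed:**
- **First grasp missed:** the first closing shut on air just above the handle, with the opening reading about 0. The camera showed the fingertips about 35 mm short of where the stated tool point puts them. I reopened, went down about 29 mm more and gripped the bar at about 13 mm.
- **Last mark check:** the last wrist picture put the white mark about 1° off my earlier reading; yellow agreed.

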